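# Take the drained vial basket down from its hooks

## Task

The basket of washed vials has finished draining on the hooks of the stand. Clear away the reagent bottle that was left standing in the tray, setting it upright on the open bench, then lift the basket up off the hooks without wrenching it against them and stand it flat in the tray. Keep the bottle and the basket upright throughout, and leave the other things on the bench where they are.

Things in the scene. Friction and masses are not known exactly. Their poses are not given: they have to be found in the camera images.
- stand: Steel draining stand, fixed. Origin on the bench, straight below the hung basket handle; +x points into the stand, away from the robot; y runs along the handle. Foot x -70 to 135, y -125 to 125; drip pan rim at z 24. Two 16 mm uprights at x 105, y -110 and 110; between them a 12 mm cross rod at x 105, z 269. On it are two J hooks (tip_left, tip_right) and a top shelf (shelf_edge).
- tip_left (a point): Top of the upturned tip of the J hook at the stand's y +50 (x -16, z 291 in the stand's frame). Hook of 8 mm rod: its shank slopes down 15 degrees to a trough, then turns up towards the tip. The hung handle's axis is at x 0, z 250, so the handle must rise more than 46 to pass over the tip, and then come out towards the stand's -x.
- tip_right (a point): The same for the equal J hook at the stand's y -50. Between the two hooks the handle is free.
- shelf_edge (a point): Middle of the lower front edge of the stand's top shelf (x 20, z 405 in the stand's frame): the board is 12 thick and covers x 20 to 130, y -125 to 125, with cartons on it up to z 477. It is almost above the handle, so a gripper pointing straight down does not fit there; one leaning back towards the stand's -x by about 35 degrees does.
- basket: Steel wire basket, 90 (x) by 160 (y) by 60 high, holding twelve glass vials fixed in it; about 0.4 kg; at the start it hangs on both hooks, its axes roughly as the stand's. Origin at the centre of its underside, z up. A stiff arched handle of 10 mm round tube stands on the middles of its two short ends (uprights at y -77.5 and 77.5); its straight top bar runs along y from -62 to 62 at z 150.
- handle (a point): Middle of the basket handle's straight top bar, on the tube's axis (150 above the basket's underside); axes as the basket's.
- tray: Shallow aluminium tray, fixed, 170 (x) by 240 (y) outside, 20 high (rolled rim to 22.5), walls and floor 3 thick, so 164 by 234 inside. Origin at the centre of its underside on the bench; the floor inside is at z 3. The bench beyond its outer end (the end away from the stand) is free.
- bottle: Reagent bottle of amber glass with a blue screw cap, standing in the tray at the start, about 0.19 kg. Body 56 dia to height 62, then a shoulder; ribbed cap 47 to 49 dia from z 80 to z 105 (its top). Origin at the centre of its underside, z up.
- cap (a point): Middle of the cap of that bottle, on its axis, 92.5 above its underside.
- other_bottle: A second bottle of the same kind, standing on the far side of the bench; leave it alone. Origin at the centre of its underside.
- spray_bottle: White trigger spray bottle, 72 dia, 216 high, on the bench; leave it alone. Origin at the centre of its underside.
- tube_rack: White tube rack, 80 (x) by 100 (y) by 55 high, with capped tubes up to 114 high; leave it alone. Origin at the centre of its underside.

How it is judged (in metres and radians):
On the way, in this order (a step that is already met when the one before it is completed fails the run):
1. the bottle from the tray stands upright on the bench outside the tray, let go (angle between bottle's own z axis and vertical below 0.1 rad and height (world z) of bottle below 0.008 m and linear speed of bottle below 0.03 m/s and contact force between the fingers and bottle below 0.1 N and (x of bottle in the frame of tray above 0.105 m or x of bottle in the frame of tray below -0.105 m or y of bottle in the frame of tray above 0.14 m or y of bottle in the frame of tray below -0.14 m)), for 0.2 s.
2. the basket is lifted free, its handle above the tips of the hooks (z of handle in the frame of stand above 0.293 m and contact force between basket and stand below 0.1 N), for 0.05 s.
At the end, for the whole second after the job is handed in: The basket stands still and flat in the tray (underside within 5 mm of its floor, tilt under 3.4 degrees, centres within 80 mm); the bottle stands upright (within 5.7 degrees) and still on the bench itself, outside the tray (its axis at least 20 mm beyond the edge) (horizontal distance between basket and tray below 0.08 m and angle between basket's own z axis and vertical below 0.06 rad and z of basket in the frame of tray between 0 and 0.008 m and linear speed of basket below 0.02 m/s and angle between bottle's own z axis and vertical below 0.1 rad and height (world z) of bottle below 0.008 m and linear speed of bottle below 0.03 m/s and (x of bottle in the frame of tray above 0.105 m or x of bottle in the frame of tray below -0.105 m or y of bottle in the frame of tray above 0.14 m or y of bottle in the frame of tray below -0.14 m)); the robot touches nothing.
It fails at once if the basket is wrenched against the stand (more than 60 N) (contact force between basket and stand above 60 N).
It fails at once if the basket is tipped by more than 40 degrees (angle between basket's own z axis and vertical above 0.7 rad).
It fails at once if the bottle is tipped by more than 40 degrees (angle between bottle's own z axis and vertical above 0.7 rad).
It fails at once if another thing on the bench is shifted by more than 30 mm (distance of any of other_bottle, spray_bottle, tube_rack from where it was at the start of the episode above 0.03 m).
It also fails if it takes over 66 s, if anything falls off the work surface, if the arm or the gripper's body presses on something with over 40 N, if the wrist force passes 120 N, or if a joint passes its speed limit or range.

## Robot

A 7-joint arm with a two-finger parallel gripper is mounted at the origin on the work surface. World frame = base frame: x ahead of the robot, y to its left, z up, the work surface at z = 0. Lengths are in mm, angles in rad, forces in N, time in s.
With the tool pointing down it reaches from about 400 to 875 mm from the base axis. Payload 4.4 kg.
Tool frame: the origin (TCP) lies midway between the tips of the shut fingers; the grasp point (between the pads) lies ctrl.grip_depth behind it (ctrl.grip_depth is the distance from the TCP to the grasp point, in mm); z points along the fingers, y is the line along which they close (so a half turn about z gives the same grasp; the last joint's range is limited). The gripper opens to 85 mm and grips with 20 to 120 N. Pads are 22 mm wide; open, the fingers measure 114 mm over their backs; the gripper's body (76 mm by 85 mm) begins 54 mm behind the grasp point. The pads swing forward as they close: fully open they stand 13 mm farther back than shut.
Start: joints at [-1.367, 0.628, 0.038, 1.517, -0.027, 0.996, -0.02], TCP at [173.225, 626.507, 231.313] pointing down, gripper open.
Joint ranges: [-3.06, 3.06], [-0.37, 2.12], [-1.25, 1.32], [0.18, 2.47], [-1.1, 4.24], [0.23, 1.98], [-2.94, 2.94]. Speed limits (rad/s): [2.57, 2.57, 3.14, 3.14, 3.14, 3.14, 3.14].

## Interface

Orientations are given as [roll, pitch, yaw] about the fixed x, y, z axes, in that order (R = Rz(yaw) Ry(pitch) Rx(roll)).
In Python, from cell import ctrl gives the robot as it stands.
- The arm moves only by the tool carry_out, never from a script. Its argument "deltas" is one flat list of numbers, 7 for each row, row after row: the turn, a rotation vector about the tool's x, y, z in degrees, then the shift along the tool's x, y, z in m, then the closure, from -1 (fully open) to 1 (shut). In form: [wx, wy, wz, dx, dy, dz, claw, wx, wy, wz, dx, dy, dz, claw, ...]. A call has 1 to 12 rows; each row shifts and turns the commanded pose from where the row before left it, along the tool's axes as they then stand; what a row does not reach is not made up. A row lasts 1/8 s, in which the tool goes at most 62.5 mm and 10.7 degrees, less where a joint would pass 70% of its speed; a pose out of reach is approached as far as the arm can. A call with a gripper value outside its range is refused whole. The fingers move at their own pace and stop on an object; the grip force is fixed at half the most. Time passes only in rows, so rows that do not move let the fingers close. It gives the time, the measured TCP pose, the force, the opening and the grip force at its end, in the units of the state.
- ctrl.read_state(): the state, without advancing time (a new reading comes with each control period).
- ctrl.get_image(name): name is "scene" or "top" or "wrist"; returns the picture (384x512x3 uint8, red, green, blue); there is no depth.
- ctrl.calibration(name): a dict with "mtx" (3x3 intrinsics, pixels), "R" (3x3) and "t" (3): a world point X has camera coordinates R X + t. Camera axes: x right, y down, z forward; pixel columns grow to the right and rows downward; lengths in mm; the calibration is good to about 2 mm. The wrist camera is an equidistant fisheye: a pixel r from the principal point sees the ray r / f radians off the axis. A picture is of the moment at which its call begins: read the wrist's pose just before it. calibration takes no time and is no camera call; for the wrist camera it gives the pose at the moment of the call.
- ctrl.finish_job(): hands the job in; it is judged then, once.
The state is a dict: "clock": time; "qpos": joint angles; "qd": joint speeds; "tau": joint torques, N m; "eef_pos": TCP position; "tool_rot": TCP orientation; "force": force on the tool from outside, world axes, zero at the start; "torque": the same for the moment, N m; "width": finger opening in mm; "gripper_force": force on a finger pad.
Only numpy, scipy, OpenCV 4.12 (cv2) and the standard library are available. Lean on these libraries where they do the work, as an engineer would, in place of code of your own. Each camera call takes 0.05 s, during which the arm holds its last target. There are 200 camera calls.

## Working session

There is one attempt and no reset: what is moved stays moved. The work goes in short steps, Python scripts to look and compute and a tool call to move; the robot and the scene stay as the last step left them, time stands still between calls to the robot, and variables do not carry over. Pictures are saved under pics/ and viewed, at most 11 in all, crops included, and the job is handed in when it is done.

Besides the shell and the picture viewer there is one more tool, called in YAML: its name, and indented under it one key for each argument. carry_out: Moves the arm, as the interface text tells. Its arguments: {"type":"object","properties":{"deltas":{"type":"array"}},"required":["deltas"]}

```bash
mkdir -p pics
python3 - <<'E'
from cell import ctrl
import cv2,numpy as np
s=ctrl.read_state();print(s['clock'],s['eef_pos'],s['tool_rot'],s['width'],ctrl.grip_depth)
for n in ("scene","top","wrist"):
    c=ctrl.calibration(n);print(n,c['mtx'].tolist() if hasattr(c['mtx'],'tolist') else c['mtx'],np.round(c['R'],4).tolist(),np.round(c['t'],1).tolist())
    im=ctrl.get_image(n);np.save(f'pics/{n}0.npy',im);cv2.imwrite(f'pics/{n}0.png',cv2.resize(im[:,:,::-1],(800,600),interpolation=cv2.INTER_CUBIC))
E
```

```text
0.0 [173.06627324 625.88080275 230.38256202] [-3.13966731e+00  3.72284097e-05  2.87177631e+00] 85.06471333814793 18.700000000000003
scene [[362.63106295087135, 0.0, 256.8651838506672], [0.0, 362.63106295087135, 195.32058666825847], [0.0, 0.0, 1.0]] [[0.0375, 0.9993, -0.0062], [0.4986, -0.0241, -0.8665], [-0.866, 0.0294, -0.4991]] [-4.9, -99.5, 1716.2]
top [[436.9380266343016, 0.0, 254.99533719523026], [0.0, 436.9380266343016, 181.5742679747478], [0.0, 0.0, 1.0]] [[-0.0205, -0.9998, -0.0033], [-0.9787, 0.0207, -0.2041], [0.2042, -0.0009, -0.9789]] [27.9, 658.3, 1403.7]
wrist [[297.3186396354542, 0.0, 260.98099053532707], [0.0, 297.3186396354542, 186.3821668315249], [0.0, 0.0, 1.0]] [[0.2666, 0.9638, -0.002], [0.9136, -0.252, 0.3191], [0.307, -0.0868, -0.9477]] [-648.6, -40.5, 381.2]
```

View pics/scene0.png

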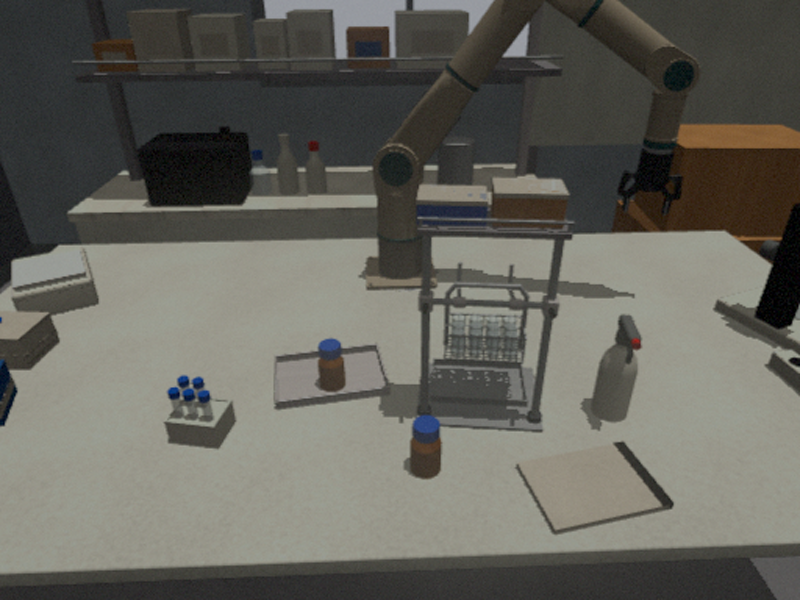

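View pics/top0.png

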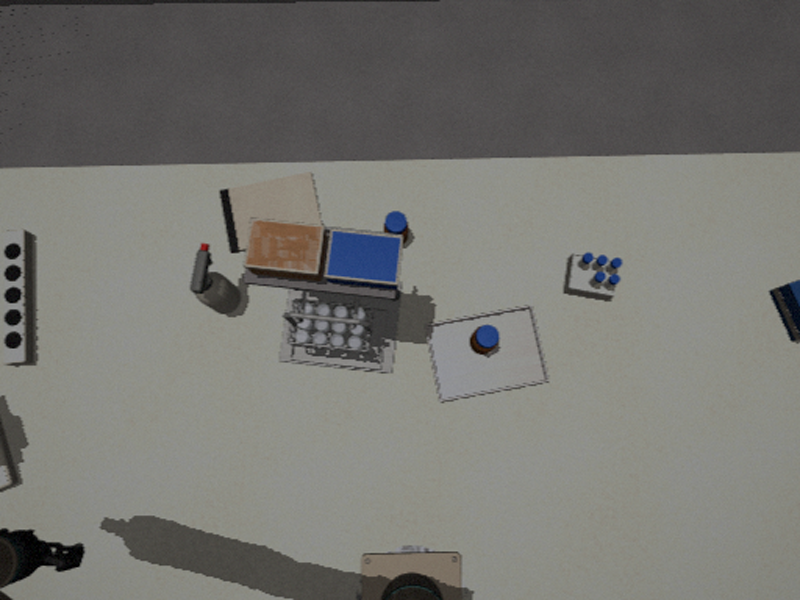

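View pics/wrist0.png

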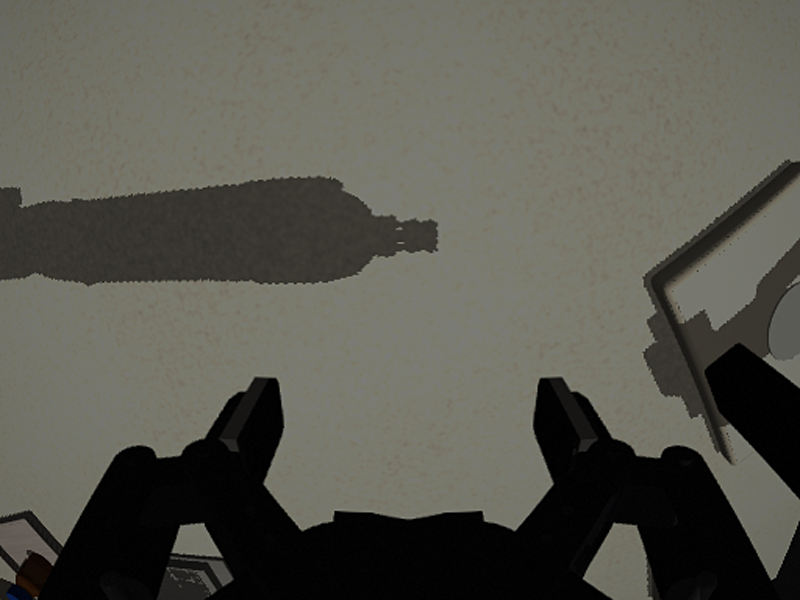

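The scene view shows the bottle cap at about (330,347), the tray beside the stand, and the handle bar at about (448–525,288). The top view shows the cap at (486,337), the tray corners at (431,325), (531,307), (548,381) and (442,402), and the handle near (287–370,318). The wrist view shows only bare bench.

```bash
cat > h.py <<'E'
from cell import ctrl
import cv2,numpy as np
def ray(n,uv,c=None):
    c=c or ctrl.calibration(n);K=np.array(c['mtx']);R=np.array(c['R']);t=np.array(c['t'])
    x=(uv[0]-K[0,2])/K[0,0];y=(uv[1]-K[1,2])/K[1,1]
    if n=='wrist':
        r=np.hypot(x,y);k=np.tan(r)/r if r>1e-9 else 1;x*=k;y*=k
    d=R.T@np.array([x,y,1]);return -R.T@t,d/np.linalg.norm(d)
def plane(n,uv,z):
    o,d=ray(n,uv);return o+d*(z-o[2])/d[2]
def tri(rs):
    A=sum(np.eye(3)-np.outer(d,d) for o,d in rs);b=sum((np.eye(3)-np.outer(d,d))@o for o,d in rs)
    p=np.linalg.solve(A,b);return p,[round(float(np.linalg.norm(np.cross(p-o,d))),1) for o,d in rs]
def blue(im):
    h=cv2.cvtColor(im,cv2.COLOR_RGB2HSV);return cv2.inRange(h,(105,130,40),(130,255,255))
def proj(n,X):
    c=ctrl.calibration(n);p=np.array(c['R'])@X+np.array(c['t']);q=np.array(c['mtx'])@p;return q[:2]/q[2]
E
python3 - <<'E'
from h import *
T=np.load('pics/top0.npy');S=np.load('pics/scene0.npy')
for n,im in(('top',T),('scene',S)):
    k,l,st,ce=cv2.connectedComponentsWithStats(blue(im))
    for i in range(1,k):
        if st[i,4]>20:print(n,st[i],ce[i].round(1), plane(n,ce[i],95).round(0))
for n,z in(('top',22),):
    for uv in((431,325),(531,307),(548,381),(442,402)):print(plane(n,np.array(uv)*.64,z).round(1))
def crop(im,x,y,w,h,s):return cv2.resize(im[y:y+h,x:x+w,::-1],None,fx=s,fy=s,interpolation=cv2.INTER_CUBIC)
a=crop(T,175,180,85,65,4.7);b=crop(S,260,155,85,65,4.7)
c=crop(T,265,190,95,73,4.2);d=crop(S,165,210,95,73,4.2)
o=np.zeros((600,800,3),np.uint8)
for im,x,y in((a,0,0),(b,400,0),(c,0,306),(d,400,306)):
    h=min(im.shape[0],600-y);w=min(im.shape[1],800-x);o[y:y+h,x:x+w]=im[:h,:w]
cv2.imwrite('pics/crops.png',np.clip(o*1.5,0,255).astype(np.uint8))
E
```

```text
top [247 136  13  13 142] [252.9 142.1] [789.  18.  95.]
top [ 210  148   46   32 1183] [232.5 163.8] [715.  88.  95.]
top [373 162   6   7  31] [375.6 164.7] [ 702. -388.   95.]
top [382 164   6   6  28] [384.7 166.4] [ 696. -418.   95.]
top [391 165   7   7  30] [393.8 167.9] [ 690. -448.   95.]
top [381 174   6   7  33] [383.5 176.7] [ 661. -411.   95.]
top [390 176   6   6  27] [392.6 178.3] [ 655. -441.   95.]
top [505 180   7  16  65] [509.  185.7] [ 622. -822.   95.]
top [305 208  14  15 165] [311.5 215. ] [ 538. -167.   95.]
scene [161  96   7   6  34] [164.3  98.4] [-1025.  -604.    95.]
scene [205 217  13   8  74] [210.7 220.3] [ 524. -168.   95.]
scene [114 241   7   7  37] [117.  243.6] [ 638. -444.   95.]
scene [123 242   7   6  35] [126.3 244.5] [ 644. -415.   95.]
scene [108 248   7   7  42] [110.9 251. ] [ 673. -452.   95.]
scene [117 249   7   7  42] [120.2 252. ] [ 679. -423.   95.]
scene [127 250   7   8  45] [130.1 253. ] [ 685. -392.   95.]
scene [265 266  16  11 144] [272.4 271.2] [782.  19.  95.]
[574.2 -55.5  22. ]
[ 609.7 -277.3   22. ]
[ 447.  -304.3   22. ]
[407.1 -74.   22. ]
```

View pics/crops.png

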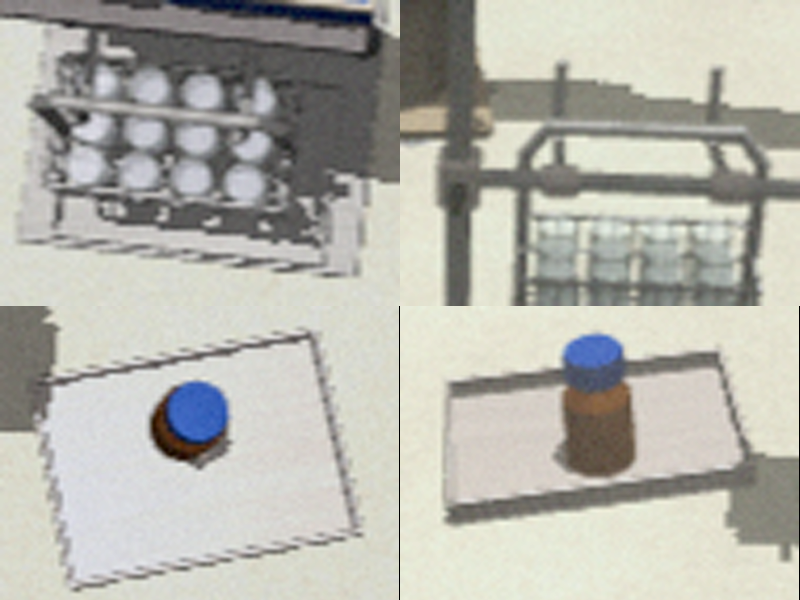

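The crops (handle top-left and top-right, tray below) show the handle bar at (75,105)–(250,121) in the top view and (548,130)–(745,133) in the scene view. All four tray corners are visible in both views.

Run:
```python
from h import *
tc=lambda x,y:(265+x/4.2-.4,190+(y-306)/4.2-.4); sc=lambda x,y:(165+(x-400)/4.2-.4,210+(y-306)/4.2-.4)
P=[]
for a,b in(((357,535),(450,383)),((72,585),(717,352)),((42,383),(748,468)),((313,335),(448,510))):
    p,e=tri([ray('top',tc(*a)),ray('scene',sc(*b))]);P.append(p);print('corner',p.round(1),e, plane('top',tc(*a),22).round(1),plane('scene',sc(*b),22).round(1))
c,e=tri([ray('top',(311.5,215)),ray('scene',(210.7,220.3))]);print('cap',c.round(1),e)
print('captop',plane('top',(311.5,215),108),plane('scene',(210.7,218.9),108))
th=lambda x,y:(175+x/4.7-.4,180+y/4.7-.4); sh=lambda x,y:(260+(x-400)/4.7-.4,155+y/4.7-.4)
o,d1=ray('top',th(75,105));_,d2=ray('top',th(250,121));n=np.cross(d1,d2)
H=[]
for uv in((548,130),(745,133)):
    q,d=ray('scene',sh(*uv));H.append(q+d*(n@(o-q))/(n@d));print('handle end',H[-1].round(1))
v=H[1]-H[0];print('mid',(H[0]+H[1])/2,np.linalg.norm(v),np.degrees(np.arctan2(v[1],v[0])))
for uv in((560,65),(716,70)):print('hook tip z291',plane('scene',sh(*uv),291).round(1))
for uv in ((370,45),):print('shelf edge corner front right z405', plane('top',th(*uv),405))
```

```text
corner [ 446.7 -302.5   14.2] [0.4, 0.4] [ 446.2 -300.4   22. ] [ 457.9 -300.4   22. ]
corner [411.5 -71.8  15.5] [1.1, 1.1] [411.3 -70.4  22. ] [421.2 -72.7  22. ]
corner [575.7 -49.8  14.5] [1.8, 1.8] [574.6 -51.2  22. ] [585.4 -48.   22. ]
corner [ 611.8 -278.4   10.1] [1.2, 1.2] [ 609.6 -274.9   22. ] [ 626.1 -276.    22. ]
cap [ 537.1 -166.4  103.8] [0.3, 0.3]
captop [ 536.59719827 -165.52001766  108.        ] [ 535.04532798 -166.57336713  108.        ]
handle end [551.9  91.3 246.6]
handle end [566.  218.1 248.6]
mid [558.97457141 154.73384074 247.58237876] 127.58800274600365 83.65709699197222
hook tip z291 [546.5  97.9 291. ]
hook tip z291 [558.8 196.8 291. ]
shelf edge corner front right z405 [568.62685201  19.22603685 405.        ]
```

carry_out:
  deltas: [0, 0, 0, 0, 0, -0.05, -1, 0, 0, 0, 0, 0, -0.05, -1, 0, 0, 10.1, 0, 0, 0, -1, 0, 0, 10.1, 0, 0, 0, -1, 0, 0, 10.1, 0, 0, 0, -1, 0, 0, 10.1, 0, 0, 0, -1, 0, 0, 10.1, 0, 0, 0, -1, 0, 0, 10.1, 0, 0, 0, -1, 0, 0, 10.1, 0, 0, 0, -1, 0, 0, 10.1, 0, 0, 0, -1]

```text
clock: 1.4
eef_pos: [173.1, 626.3, 330.9]
tool_rot: [-3.141, 0.001, 1.456]
force: [-0.2, 0.6, -1.4]
width: 85.8
gripper_force: 0.0
```

```bash
cat > g.py <<'E'
# python3 g.py x y z ... : tool-frame shift (mm) to successive world points with current orientation; also prints the state
import sys
from h import *
from scipy.spatial.transform import Rotation as Ro
s=ctrl.read_state();p=np.array(s['eef_pos']);R=Ro.from_euler('xyz',s['tool_rot'])
print('t',round(s['clock'],2),'p',p.round(1),'w',round(s['width'],1),'F',np.round(s['force'],1),'gf',round(s['gripper_force'],1),'q',np.round(s['qpos'],2))
print('tool axes',R.as_matrix().T.round(3).tolist())
a=list(map(float,sys.argv[1:]))
for i in range(0,len(a),3):
    q=np.array(a[i:i+3]);print(q,'shift',R.inv().apply(q-p).round(1));p=q
E
python3 g.py 400 100 330 430 -100 330 537 -166 200 537 -166 80
```

```text
t 1.4 p [173.1 626.3 330.9] w 85.8 F [-0.2  0.6 -1.4] gf 0.0 q [-1.57  0.57  0.41  1.39 -0.23  1.23 -1.26]
tool axes [[0.115, 0.993, -0.001], [0.993, -0.115, -0.0], [-0.0, -0.001, -1.0]]
[400. 100. 330.] shift [-496.8  285.8    1.2]
[ 430. -100.  330.] shift [-1.952e+02  5.270e+01  1.000e-01]
[ 537. -166.  200.] shift [-53.2 113.9 130. ]
[ 537. -166.   80.] shift [1.0e-01 0.0e+00 1.2e+02]
```

carry_out:
  deltas: [0, 0, 0, -0.0414, 0.0238, 0, -1, 0, 0, 0, -0.0414, 0.0238, 0, -1, 0, 0, 0, -0.0414, 0.0238, 0, -1, 0, 0, 0, -0.0414, 0.0238, 0, -1, 0, 0, 0, -0.0414, 0.0238, 0, -1, 0, 0, 0, -0.0414, 0.0238, 0, -1, 0, 0, 0, -0.0414, 0.0238, 0, -1, 0, 0, 0, -0.0414, 0.0238, 0, -1, 0, 0, 0, -0.0414, 0.0238, 0, -1, 0, 0, 0, -0.0414, 0.0238, 0, -1, 0, 0, 0, -0.0414, 0.0238, 0, -1, 0, 0, 0, -0.0414, 0.0238, 0, -1]

```text
clock: 2.9
eef_pos: [403.3, 100.2, 331.4]
tool_rot: [3.141, -0.001, 1.462]
force: [0.8, 1.0, -0.2]
width: 85.1
gripper_force: 0.0
```

carry_out:
  deltas: [0, 0, 0, -0.05, 0.013, 0, -1, 0, 0, 0, -0.05, 0.013, 0, -1, 0, 0, 0, -0.05, 0.013, 0, -1, 0, 0, 0, -0.05, 0.013, 0, -1, 0, 0, 0, -0.018, 0.038, 0.04, -1, 0, 0, 0, -0.018, 0.038, 0.04, -1, 0, 0, 0, -0.018, 0.038, 0.04, -1, 0, 0, 0, 0, 0, 0, -1]

```text
clock: 3.9
eef_pos: [539.8, -169.9, 206.7]
tool_rot: [-3.134, 0.001, 1.46]
force: [-0.0, 0.8, 1.4]
width: 85.4
gripper_force: 0.0
```

```bash
python3 g.py 537 -166 200 537 -166 80
python3 - <<'E'
from h import *
im=ctrl.get_image('wrist');np.save('pics/w1.npy',im)
cv2.imwrite('pics/w1.png',cv2.resize(im[:,:,::-1],(640,480)))
m=blue(im);k,l,st,ce=cv2.connectedComponentsWithStats(m)
for i in range(1,k):
    if st[i,4]>60:print(st[i],ce[i].round(1),plane('wrist',ce[i],106).round(1))
E
```

```text
t 3.9 p [ 539.8 -169.9  206.7] w 85.4 F [-0.   0.8  1.4] gf 0.0 q [-0.14  0.61  0.62  1.79 -0.44  0.89  0.58]
tool axes [[0.11, 0.994, -0.001], [0.994, -0.11, -0.007], [-0.007, -0.0, -1.0]]
[ 537. -166.  200.] shift [ 3.6 -3.2  6.7]
[ 537. -166.   80.] shift [1.0e-01 9.0e-01 1.2e+02]
[482   0  21  10 115] [492.7   2.7] [ 7.929e+02 -1.000e-01  1.060e+02]
[ 235  159   55   51 2144] [261.7 183.6] [ 538.5 -167.7  106. ]
[391 348  15  10 100] [398.3 352.4] [ 699.1 -430.4  106. ]
[384 362  14   9  85] [390.8 365.8] [ 693.1 -460.6  106. ]
```

carry_out:
  deltas: [0, 0, 0, 0.0027, -0.0021, 0.04, -1, 0, 0, 0, 0, 0, 0.04, -1, 0, 0, 0, 0, 0, 0.04, -1, 0, 0, 0, 0, 0, 0.008, -1, 0, 0, 0, 0, 0, 0, -1, 0, 0, 0, 0, 0, 0, 0.3, 0, 0, 0, 0, 0, 0, 1, 0, 0, 0, 0, 0, 0, 1, 0, 0, 0, 0, 0, 0, 1, 0, 0, 0, 0, 0, 0, 1]

```text
clock: 5.2
eef_pos: [539.5, -166.5, 84.9]
tool_rot: [3.139, 0.0, 1.462]
force: [-0.2, 0.9, 8.8]
width: 45.3
gripper_force: 60.4
```

```bash
python3 g.py
```

```text
t 5.2 p [ 539.5 -166.5   84.9] w 45.3 F [-0.2  0.9  8.8] gf 60.4 q [-0.05  0.77  0.49  1.89 -0.59  0.62  0.69]
tool axes [[0.109, 0.994, -0.0], [0.994, -0.109, 0.003], [0.003, -0.0, -1.0]]
```

carry_out:
  deltas: [0, 0, 0, 0, 0, -0.01, 1, 0, 0, 0, 0, 0, -0.03, 1, 0, 0, 0, 0, 0, -0.03, 1, 0, 0, 0, -0.028, 0.001, 0, 1, 0, 0, 0, -0.028, 0.001, 0, 1, 0, 0, 0, -0.028, 0.001, 0, 1, 0, 0, 0, -0.028, 0.001, 0, 1, 0, 0, 0, -0.028, 0.001, 0, 1, 0, 0, 0, -0.028, 0.001, 0, 1, 0, 0, 0, -0.028, 0.001, 0, 1, 0, 0, 0, 0, 0, 0, 1, 0, 0, 0, 0, 0, 0, 1]

```text
clock: 6.7
eef_pos: [524.0, -360.7, 153.2]
tool_rot: [-3.141, -0.001, 1.462]
force: [-0.4, 0.5, -2.6]
width: 45.0
gripper_force: 62.0
```

```bash
python3 g.py
python3 - <<'E'
from h import *
im=ctrl.get_image('scene');w=ctrl.get_image('wrist')
a=cv2.resize(im[190:310,100:300,::-1],(800,480),interpolation=cv2.INTER_CUBIC)
cv2.imwrite('pics/s2.png',np.clip(a*1.4,0,255).astype(np.uint8))
E
```

```text
t 6.7 p [ 524.  -360.7  153.2] w 45.0 F [-0.4  0.5 -2.6] gf 62.0 q [ 0.25  0.76  0.54  1.64 -0.48  0.88  0.87]
tool axes [[0.109, 0.994, 0.001], [0.994, -0.109, -0.001], [-0.0, 0.001, -1.0]]
```

View pics/s2.png

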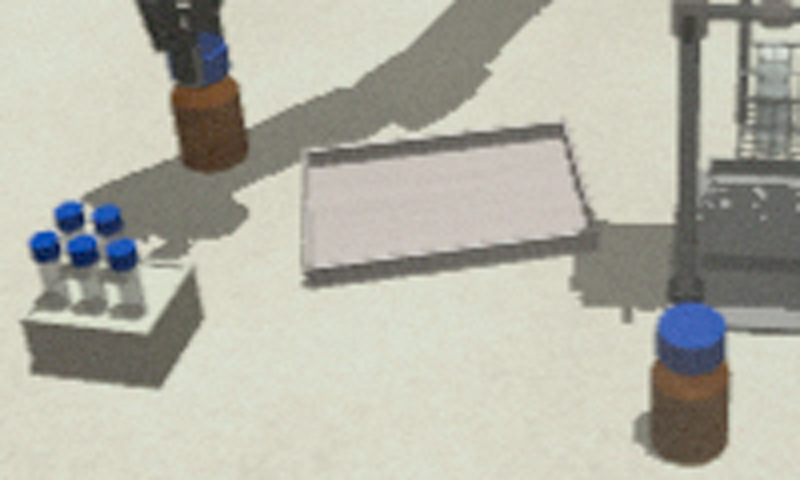

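The scene crop shows the bottle held by its cap at (205,60), hanging upright above the bench clear of the tray and the rack.

carry_out:
  deltas: [0, 0, 0, 0, 0, 0.03, 1, 0, 0, 0, 0, 0, 0.025, 1, 0, 0, 0, 0, 0, 0.008, 1, 0, 0, 0, 0, 0, 0.003, 1, 0, 0, 0, 0, 0, 0, 1]

```text
clock: 7.42
eef_pos: [524.6, -362.0, 88.0]
tool_rot: [3.141, 0.001, 1.462]
force: [0.2, 0.5, -1.8]
width: 45.5
gripper_force: 61.9
```

carry_out:
  deltas: [0, 0, 0, 0, 0, 0.002, 1, 0, 0, 0, 0, 0, 0, 1]

```text
clock: 7.68
eef_pos: [524.2, -361.8, 85.7]
tool_rot: [3.141, 0.0, 1.462]
force: [-0.2, -0.0, -2.7]
width: 45.0
gripper_force: 61.9
```

carry_out:
  deltas: [0, 0, 0, 0, 0, 0.002, 1, 0, 0, 0, 0, 0, 0, 1]

```text
clock: 7.92
eef_pos: [524.0, -361.6, 83.1]
tool_rot: [-3.141, -0.0, 1.461]
force: [-0.5, -0.9, -2.0]
width: 45.1
gripper_force: 61.9
```

carry_out:
  deltas: [0, 0, 0, 0, 0, 0.002, 1, 0, 0, 0, 0, 0, 0, 1]

```text
clock: 8.18
eef_pos: [524.2, -362.1, 82.0]
tool_rot: [3.141, 0.0, 1.461]
force: [-0.7, 0.4, 3.6]
width: 45.1
gripper_force: 62.4
```

carry_out:
  deltas: [0, 0, 0, 0, 0, 0.002, 1, 0, 0, 0, 0, 0, 0, 1]

```text
clock: 8.43
eef_pos: [524.4, -362.2, 81.9]
tool_rot: [3.14, -0.0, 1.461]
force: [-2.7, 3.1, 16.3]
width: 45.7
gripper_force: 63.8
```

carry_out:
  deltas: [0, 0, 0, 0, 0, -0.002, 1, 0, 0, 0, 0, 0, 0, 0.2, 0, 0, 0, 0, 0, 0, -0.3, 0, 0, 0, 0, 0, 0, -1, 0, 0, 0, 0, 0, 0, -1, 0, 0, 0, 0, 0, 0, -1, 0, 0, 0, 0, 0, -0.02, -1, 0, 0, 0, 0, 0, -0.05, -1, 0, 0, 0, 0, 0, -0.05, -1, 0, 0, 0, 0, 0, -0.05, -1, 0, 0, 0, 0, 0, -0.05, -1, 0, 0, 0, 0, 0, -0.05, -1]

```text
clock: 9.93
eef_pos: [523.6, -361.8, 354.8]
tool_rot: [3.14, 0.001, 1.461]
force: [0.7, -1.0, -0.6]
width: 85.6
gripper_force: 0.0
```

```bash
python3 g.py 430 -100 350 440 140 390
python3 - <<'E'
from h import *
im=ctrl.get_image('scene');t=ctrl.get_image('top');w=ctrl.get_image('wrist')
for n,i in(('scene',im),('wrist',w)):
    k,l,st,ce=cv2.connectedComponentsWithStats(blue(i))
    for j in range(1,k):
        q=plane(n,ce[j],100)
        if st[j,4]>20 and abs(q[0]-524)<60 and abs(q[1]+362)<60:print(n,st[j],q.round(1))
E
```

```text
t 9.93 p [ 523.6 -361.8  354.8] w 85.6 F [ 0.7 -1.  -0.6] gf 0.0 q [ 0.19  0.58  0.66  1.39 -0.35  1.29  0.76]
tool axes [[0.11, 0.994, -0.001], [0.994, -0.11, 0.002], [0.001, -0.001, -1.0]]
[ 430. -100.  350.] shift [ 250.  -121.8    4.3]
[440. 140. 390.] shift [239.6 -16.3 -40.3]
scene [145 217  14   9  90] [ 523.7 -363.7  100. ]
wrist [242 131  34  35 895] [ 521.7 -361.   100. ]
```

carry_out:
  deltas: [0, 0, 0, 0.05, -0.0244, 0, -1, 0, 0, 0, 0.05, -0.0244, 0, -1, 0, 0, 0, 0.05, -0.0244, 0, -1, 0, 0, 0, 0.05, -0.0244, 0, -1, 0, 0, 0, 0.05, -0.0244, 0, -1, 0, 0, 0, 0.048, -0.003, -0.006, -1, 0, 0, 0, 0.048, -0.003, -0.006, -1, 0, 0, 0, 0.048, -0.003, -0.006, -1, 0, 0, 0, 0.048, -0.003, -0.006, -1, 0, 0, 0, 0.048, -0.003, -0.006, -1, 0, 0, 0, 0, 0, 0, -1]

```text
clock: 11.45
eef_pos: [440.5, 144.3, 380.8]
tool_rot: [-3.14, -0.0, 1.469]
force: [0.4, -0.8, -0.7]
width: 85.3
gripper_force: 0.0
```

carry_out:
  deltas: [-8.75, 0, 0, 0, 0, 0, -1, -8.75, 0, 0, 0, 0, 0, -1, -8.75, 0, 0, 0, 0, 0, -1, -8.75, 0, 0, 0, 0, 0, -1, 0, 0, 0, 0, 0, 0, -1]

```text
clock: 12.08
eef_pos: [439.3, 134.5, 378.7]
tool_rot: [2.6, 0.016, 1.454]
force: [-0.1, -0.1, -0.2]
width: 85.5
gripper_force: 0.0
```

```bash
python3 g.py 501 161 333
python3 - <<'E'
from h import *
im=ctrl.get_image('wrist');np.save('pics/w3.npy',im)
a=cv2.resize(im[:,:,::-1],(800,600),interpolation=cv2.INTER_CUBIC)
cv2.imwrite('pics/w3.png',np.clip(a*1.3,0,255).astype(np.uint8))
E
```

```text
t 12.07 p [439.3 134.5 378.7] w 85.5 F [-0.1 -0.1 -0.2] gf 0.0 q [-1.17 -0.03  0.52  2.2   0.66  0.68 -1.23]
tool axes [[0.117, 0.993, -0.016], [0.852, -0.092, 0.516], [0.511, -0.074, -0.857]]
[501. 161. 333.] shift [34.2 26.5 68.7]
```

View pics/w3.png

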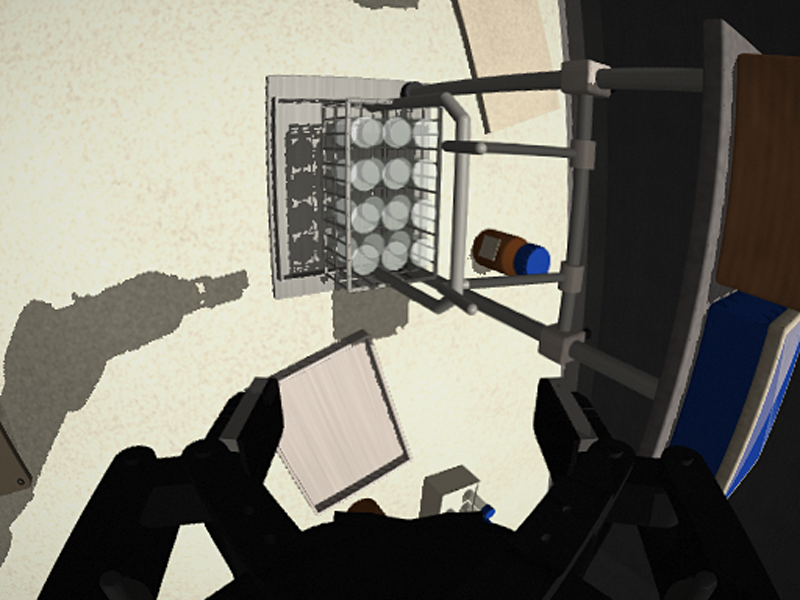

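The wrist view shows the hung basket with the handle bar from about (467,120) to (463,284). The hook tips are near (482,148) and (472,309), and the gap between the hooks is clear.

Run:
```python
from h import *
im=np.load('pics/w3.npy');g=cv2.cvtColor(im,cv2.COLOR_RGB2GRAY)
for r in (85,105,120,140,160,175): print(r,g[r,285:310].tolist())
for uv in((467,120),(466,200),(463,284)):print(plane('wrist',np.array(uv)*.64,250).round(1))
for uv in((482,148),(472,309)):print('tip',plane('wrist',np.array(uv)*.64,289).round(1))
o1,a=ray('wrist',(467*.64,120*.64));_,b=ray('wrist',(463*.64,284*.64));n1=np.cross(a,b)
sh=lambda x,y:(260+(x-400)/4.7-.4,155+y/4.7-.4)
for uv in((548,130),(745,133)):
    q,d=ray('scene',sh(*uv));print('w+s end',(q+d*(n1@(o1-q))/(n1@d)).round(1))
```

```text
85 [178, 178, 177, 177, 178, 185, 97, 39, 64, 86, 101, 117, 142, 142, 125, 121, 149, 175, 175, 176, 173, 173, 174, 174, 181]
105 [178, 178, 176, 175, 177, 149, 49, 53, 80, 98, 113, 134, 142, 130, 117, 148, 174, 176, 179, 176, 173, 175, 176, 176, 174]
120 [177, 179, 178, 181, 182, 76, 37, 70, 92, 106, 123, 138, 134, 123, 136, 173, 180, 179, 179, 178, 176, 178, 180, 179, 179]
140 [180, 181, 181, 186, 101, 42, 64, 88, 105, 117, 134, 135, 125, 123, 184, 180, 180, 178, 178, 178, 178, 179, 179, 178, 178]
160 [180, 180, 185, 121, 48, 61, 87, 103, 116, 130, 133, 126, 126, 174, 182, 187, 99, 37, 18, 19, 18, 26, 51, 50, 49]
175 [180, 184, 152, 75, 52, 80, 100, 113, 126, 131, 128, 124, 170, 182, 180, 180, 179, 175, 175, 181, 184, 187, 88, 190, 85]
[573.3 214.2 250. ]
[567.7 159.4 250. ]
[560.8  98.8 250. ]
tip [552.3 198.9 289. ]
tip [538.2  99.8 289. ]
w+s end [559.4  90.3 250.6]
w+s end [572.1 216.5 251.8]
```

Run:
```python
from h import *
o1,a=ray('wrist',(296.0,85));_,b=ray('wrist',(293.0,160));n1=np.cross(a,b)
for y,uv in enumerate([(296,85),(294.7,120),(293,160)]):print(plane('wrist',uv,250).round(1))
sh=lambda x,y:(260+(x-400)/4.7-.4,155+y/4.7-.4)
for uv in((548,130),(745,133)):
    q,d=ray('scene',sh(*uv));print('w+s end',(q+d*(n1@(o1-q))/(n1@d)).round(1))
# scene bar rows
S=cv2.cvtColor(np.load('pics/scene0.npy'),cv2.COLOR_RGB2GRAY);T=cv2.cvtColor(np.load('pics/top0.npy'),cv2.COLOR_RGB2GRAY)
for c in(300,312,325):print('scene col',c,S[177:190,c])
for c in(195,203,211,222):print('top col',c,T[196:212,c])
```

```text
[568.7 205.8 250. ]
[563.7 168.8 250. ]
[558.  125.3 250. ]
w+s end [554.8  90.9 248.2]
w+s end [569.7 217.1 250.6]
scene col 300 [ 90  90  90  99 125  90  82 135 151 153 154 151 152]
scene col 312 [ 92  93  91  94 109 109  78 115 150 151 148 151 152]
scene col 325 [ 79  77  74  74  95 127  88  69  96 113 124 130 152]
top col 195 [112 116 114 117 106 100 120  92 126 143 141 144 144 133  96  89]
top col 203 [ 91 111 111 109 100  61 101 114  90 111 115 125 124 124 113  67]
top col 211 [ 56  59  78  78  73  75  70 111 109  79  63  54  62  56  54  51]
top col 222 [ 46  41  59  79  82  75  72  61 100 121  91  56  51  63  57  60]
```

carry_out:
  deltas: [0, 0, 0, 0.0117, 0.0096, 0.027, -1, 0, 0, 0, 0.0117, 0.0096, 0.027, -1, 0, 0, 0, 0.0117, 0.0096, 0.027, -1, -4.5, 0, 0, 0, 0, 0, -1, 0, 0, 0, 0, 0, 0, -1, 0, 0, 0, 0, 0, 0, -1]

```text
clock: 12.88
eef_pos: [512.6, 162.0, 326.0]
tool_rot: [2.518, 0.013, 1.451]
force: [0.3, -0.6, 0.5]
width: 85.2
gripper_force: 0.0
```

```bash
python3 g.py 571.7 153.3 234.2
python3 - <<'E'
from h import *
c=ctrl.calibration('wrist')
im=ctrl.get_image('wrist');np.save('pics/w4.npy',im)
a=cv2.resize(im[:,:,::-1],(800,600),interpolation=cv2.INTER_CUBIC)
cv2.imwrite('pics/w4.png',np.clip(a*1.3,0,255).astype(np.uint8))
c2=ctrl.calibration('wrist');print(np.abs(np.array(c['t'])-c2['t']).max())
E
```

```text
t 12.88 p [512.6 162.  326. ] w 85.2 F [ 0.3 -0.6  0.5] gf 0.0 q [-1.21  0.22  0.71  2.22  0.76  0.35 -1.33]
tool axes [[0.12, 0.993, -0.013], [0.807, -0.09, 0.584], [0.579, -0.081, -0.812]]
[571.7 153.3 234.2] shift [ -0.3  -5.2 109.4]
0.43717965759873323
```

View pics/w4.png

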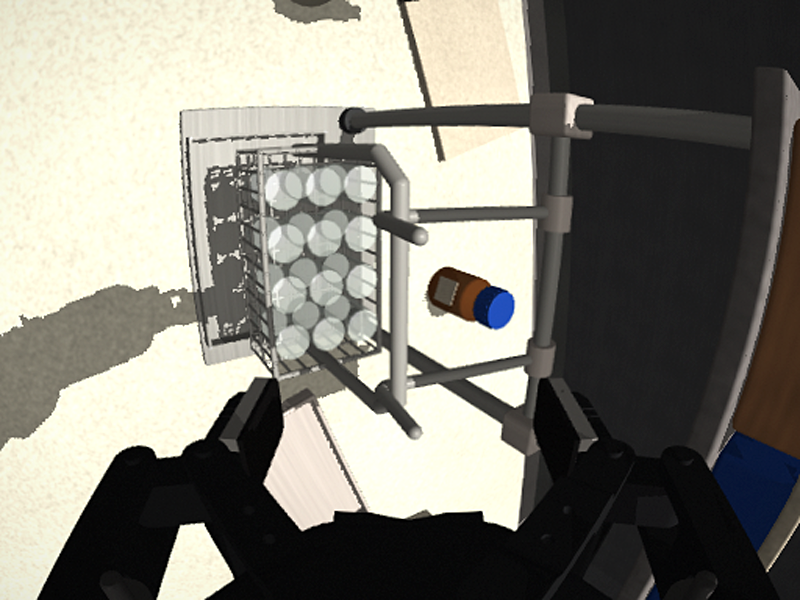

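The wrist view shows the handle bar at column ~400, rows 190–400, centred between the open fingers. The hook tips at (420,236) and (415,433) lie either side of the grasp spot.

Run:
```python
from h import *
g=cv2.cvtColor(np.load('pics/w4.npy'),cv2.COLOR_RGB2GRAY).astype(int)
pts=[]
for r in range(165,236,10):
    row=g[r,235:285]; print(r,row[8:36].tolist())
```

```text
165 [77, 163, 210, 206, 205, 211, 156, 41, 70, 94, 110, 123, 133, 143, 153, 152, 148, 136, 157, 195, 205, 204, 204, 204, 204, 204, 203, 204]
175 [67, 161, 210, 206, 205, 212, 152, 41, 72, 97, 113, 125, 134, 145, 151, 151, 147, 137, 144, 183, 205, 204, 204, 204, 204, 203, 203, 204]
185 [82, 168, 210, 205, 207, 190, 114, 46, 74, 98, 114, 125, 135, 145, 151, 151, 146, 132, 174, 207, 205, 205, 205, 205, 205, 203, 204, 204]
195 [75, 166, 210, 205, 205, 187, 113, 44, 77, 99, 114, 127, 136, 145, 150, 151, 145, 140, 179, 206, 205, 205, 204, 200, 199, 202, 202, 202]
205 [73, 162, 209, 205, 206, 189, 114, 47, 77, 100, 116, 128, 137, 145, 150, 150, 143, 138, 179, 209, 206, 202, 201, 202, 203, 204, 205, 205]
215 [63, 52, 45, 44, 42, 40, 40, 55, 79, 99, 116, 129, 137, 145, 150, 150, 141, 145, 185, 207, 204, 205, 204, 201, 199, 200, 204, 204]
225 [104, 166, 206, 203, 205, 184, 103, 49, 78, 100, 117, 129, 138, 144, 150, 150, 145, 104, 46, 43, 42, 41, 38, 35, 31, 44, 139, 183]
235 [203, 203, 205, 205, 207, 195, 129, 46, 78, 102, 117, 130, 138, 146, 150, 148, 139, 142, 183, 204, 196, 180, 133, 63, 37, 42, 45, 45]
```

Run:
```python
from h import *
def pl(n,u,v,w):
    o,a=ray(n,u);_,b=ray(n,v);m=np.cross(a,b);m/=np.linalg.norm(m);return m,m@o,w
sh=lambda x,y:(260+(x-400)/4.7-.4,155+y/4.7-.4)
L=[pl('wrist',(255.4,165),(254.8,235),3),pl('scene',(291.4,182.4),(333,183.0),1),pl('top',(190.6,201.7),(227.8,205.2),1)]
sy=np.array([.115,.993,0]);L.append((sy,sy@[561,154.5,0],1))
A=np.array([w*m for m,d,w in L]);b=np.array([w*d for m,d,w in L])
X=np.linalg.lstsq(A,b,rcond=None)[0];print('handle',X.round(1),'resid mm',[(round(float(m@X-d),1)) for m,d,w in L])
o,dd=ray('wrist',(255.1,200));print('w only at 250',(o+dd*(250-o[2])/dd[2]).round(1))
v=np.cross(L[0][0],[0,0,1]);print('dir',(v/np.linalg.norm(v)).round(3))
from scipy.spatial.transform import Rotation as Ro
s=ctrl.read_state();R=Ro.from_euler('xyz',s['tool_rot']);print('in tool',R.inv().apply(X-s['eef_pos']).round(1))
for uv in((420,236),(415,433)):print('tip',plane('wrist',np.array(uv)*.64,289).round(1))
```

```text
handle [560.6 154.5 248.6] resid mm [0.1, -0.5, -1.2, -0.0]
w only at 250 [558.8 146.8 250. ]
dir [ 0.13   0.992 -0.   ]
in tool [-0.6 -6.  91.3]
tip [548.9 199.4 289. ]
tip [535.9 100.3 289. ]
```

carry_out:
  deltas: [0, 0, 0, -0.001, -0.006, 0.02, -1, 0, 0, 0, 0, 0, 0.02, -1, 0, 0, 0, 0, 0, 0.02, -1, 0, 0, 0, 0, 0, 0, -1]

```text
clock: 13.42
eef_pos: [542.5, 155.0, 273.1]
tool_rot: [2.518, 0.014, 1.449]
force: [0.8, -0.2, -0.0]
width: 85.1
gripper_force: 0.0
```

```bash
python3 g.py 571.2 153.0 233.4
```

```text
t 13.43 p [542.5 155.  273.1] w 85.1 F [ 0.8 -0.2 -0. ] gf 0.0 q [-0.93  0.33  0.47  2.24  1.15  0.24 -1.72]
tool axes [[0.122, 0.992, -0.014], [0.807, -0.091, 0.584], [0.578, -0.082, -0.812]]
[571.2 153.  233.4] shift [ 2.   0.1 49. ]
```

carry_out:
  deltas: [4, 0, 0, 0.002, 0, 0, -1, 0, 0, 0, 0, 0, 0, -1]

```text
clock: 13.68
eef_pos: [543.9, 157.4, 275.0]
tool_rot: [2.574, 0.01, 1.446]
force: [0.2, 0.3, -0.5]
width: 85.2
gripper_force: 0.0
```

```bash
python3 g.py 570.3 153.1 232.6
```

```text
t 13.68 p [543.9 157.4 275. ] w 85.2 F [ 0.2  0.3 -0.5] gf 0.0 q [-0.78  0.31  0.3   2.18  0.89  0.31 -1.45]
tool axes [[0.124, 0.992, -0.01], [0.837, -0.099, 0.537], [0.532, -0.076, -0.843]]
[570.3 153.1 232.6] shift [-0.6 -0.2 50.1]
```

carry_out:
  deltas: [0, 0, 0, 0, 0, 0.018, -1, 0, 0, 0, 0, 0, 0.018, -1, 0, 0, 0, 0, 0, 0.014, -1, 0, 0, 0, 0, 0, 0, -1]

```text
clock: 14.18
eef_pos: [568.7, 153.5, 230.6]
tool_rot: [2.576, 0.016, 1.45]
force: [-0.3, -0.6, -0.1]
width: 85.4
gripper_force: 0.0
```

```bash
python3 g.py 570.5 153.1 232.8
python3 - <<'E'
from h import *
im=ctrl.get_image('wrist');np.save('pics/w5.npy',im)
a=cv2.resize(im[:,:,::-1],(800,600),interpolation=cv2.INTER_CUBIC)
cv2.imwrite('pics/w5.png',np.clip(a*1.5,0,255).astype(np.uint8))
E
```

```text
t 14.18 p [568.7 153.5 230.6] w 85.4 F [-0.3 -0.6 -0.1] gf 0.0 q [-0.69  0.42  0.25  2.18  1.2   0.24 -1.74]
tool axes [[0.121, 0.993, -0.016], [0.839, -0.093, 0.536], [0.53, -0.078, -0.844]]
[570.5 153.1 232.8] shift [-0.3  2.7 -0.8]
```

View pics/w5.png

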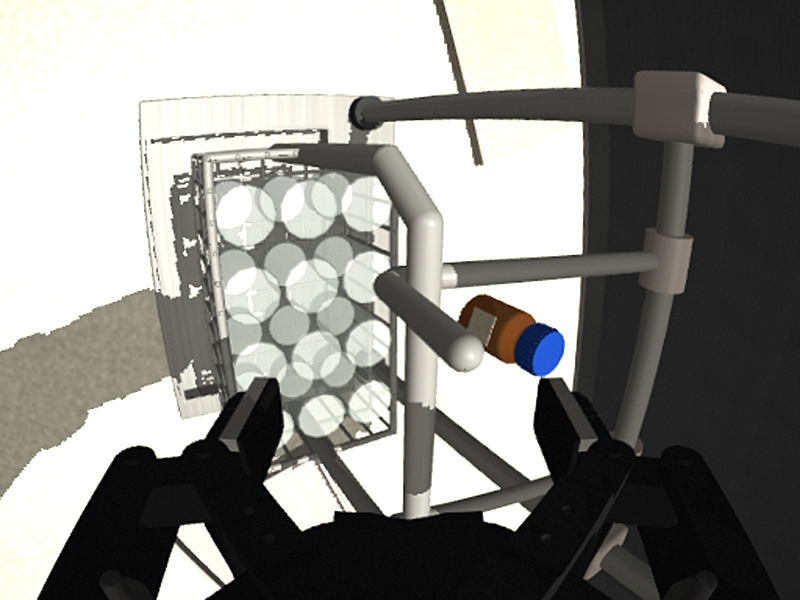

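The wrist view shows the bar at about column 420 at the pads, whose midpoint is column 409. The bar is therefore about 3 mm towards tool +y, which agrees with the computed shift.

carry_out:
  deltas: [0, 0, 0, 0, 0.003, 0, -1, 0, 0, 0, 0, 0, 0, -1]

```text
clock: 14.48
eef_pos: [571.8, 153.9, 233.4]
tool_rot: [2.575, 0.014, 1.45]
force: [-0.2, -0.3, 0.1]
width: 85.1
gripper_force: 0.0
```

```bash
python3 g.py 570.5 153.1 232.8
python3 - <<'E'
from h import *
g=cv2.cvtColor(ctrl.get_image('wrist'),cv2.COLOR_RGB2GRAY)
o,R=None,None
from scipy.spatial.transform import Rotation as Ro
s=ctrl.read_state();R=Ro.from_euler('xyz',s['tool_rot']);p=np.array(s['eef_pos'])
for r in(250,260,275,290):
    row=g[r,240:300].astype(int);print(r,row.tolist())
# column where a bar on grasp axis would be
c=ctrl.calibration('wrist');K=np.array(c['mtx'])
for d in(0,):
    for dx in(0,10,20,30):
        X=p+R.apply([dx,0,-18.7]);q=np.array(c['R'])@X+np.array(c['t']);th=np.arctan2(np.hypot(q[0],q[1]),q[2]);u=q[:2]/np.hypot(q[0],q[1])*th*K[0,0]+K[:2,2];print('axis pt',dx,u.round(1))
E
```

```text
t 14.47 p [571.8 153.9 233.4] w 85.1 F [-0.2 -0.3  0.1] gf 0.0 q [-0.68  0.41  0.24  2.18  1.18  0.24 -1.72]
tool axes [[0.121, 0.993, -0.014], [0.838, -0.095, 0.537], [0.531, -0.076, -0.844]]
[570.5 153.1 232.8] shift [-0.9 -1.3 -0.1]
250 [163, 165, 164, 155, 129, 50, 66, 72, 66, 52, 42, 49, 62, 77, 90, 100, 111, 119, 127, 131, 136, 139, 143, 147, 150, 152, 149, 147, 143, 133, 128, 189, 207, 202, 199, 202, 204, 205, 204, 202, 204, 205, 204, 203, 204, 201, 197, 192, 194, 199, 200, 202, 204, 202, 200, 201, 202, 201, 201, 201]
260 [200, 165, 140, 134, 75, 51, 67, 70, 75, 92, 68, 44, 53, 57, 61, 63, 66, 68, 67, 68, 68, 70, 69, 70, 70, 68, 67, 62, 62, 82, 56, 36, 34, 27, 75, 139, 204, 205, 205, 205, 201, 199, 203, 204, 203, 204, 201, 201, 200, 199, 201, 201, 199, 201, 205, 202, 197, 197, 200, 201]
275 [211, 132, 45, 43, 40, 47, 66, 71, 72, 94, 74, 44, 52, 56, 60, 63, 66, 67, 69, 69, 69, 69, 69, 70, 70, 68, 67, 65, 58, 75, 203, 211, 99, 40, 42, 44, 45, 46, 45, 47, 47, 47, 47, 44, 43, 41, 40, 40, 40, 38, 37, 32, 25, 79, 175, 203, 203, 200, 199, 198]
290 [203, 203, 202, 199, 201, 202, 202, 202, 205, 215, 67, 41, 51, 57, 61, 63, 65, 67, 69, 69, 68, 69, 70, 70, 70, 68, 66, 63, 51, 140, 202, 201, 197, 195, 202, 203, 203, 202, 202, 203, 202, 199, 199, 201, 201, 202, 203, 204, 203, 137, 49, 39, 44, 44, 45, 45, 46, 46, 46, 47]
axis pt 0 [263.1 262.9]
axis pt 10 [263.2 245.7]
axis pt 20 [263.2 227.1]
axis pt 30 [263.3 207.4]
```

carry_out:
  deltas: [0, 0, 0, 0, -0.0015, 0, -1, 0, 0, 0, 0, 0, 0, 0, 0, 0, 0, 0, 0, 0, 0.5, 0, 0, 0, 0, 0, 0, 0.6]

```text
clock: 15.02
eef_pos: [570.3, 153.6, 231.7]
tool_rot: [2.576, 0.015, 1.449]
force: [-0.0, -0.7, -0.1]
width: 31.9
gripper_force: 0.0
```

carry_out:
  deltas: [0, 0, 0, 0, 0, 0, 0.7, 0, 0, 0, 0, 0, 0, 0.75]

```text
clock: 15.28
eef_pos: [571.0, 153.5, 232.2]
tool_rot: [2.575, 0.014, 1.449]
force: [3.3, -0.5, 0.9]
width: 10.7
gripper_force: 1.3
```

carry_out:
  deltas: [0, 0, 0, 0, 0, 0, 0.85, 0, 0, 0, 0, 0, 0, 1, 0, 0, 0, 0, 0, 0, 1]

```text
clock: 15.65
eef_pos: [571.3, 153.6, 232.5]
tool_rot: [2.575, 0.014, 1.449]
force: [5.9, -0.9, 3.5]
width: 7.6
gripper_force: 58.4
```

```bash
python3 g.py
```

```text
t 15.65 p [571.3 153.6 232.5] w 7.6 F [ 5.9 -0.9  3.5] gf 58.4 q [-0.68  0.41  0.24  2.18  1.2   0.24 -1.74]
tool axes [[0.122, 0.992, -0.014], [0.838, -0.095, 0.537], [0.532, -0.077, -0.843]]
```

carry_out:
  deltas: [0, 0, 0, 0, 0.0027, -0.0042, 1, 0, 0, 0, 0, 0.0027, -0.0042, 1, 0, 0, 0, 0, 0.0043, -0.0067, 1, 0, 0, 0, 0, 0.0043, -0.0067, 1]

```text
clock: 16.15
eef_pos: [568.3, 153.7, 255.6]
tool_rot: [2.581, 0.016, 1.45]
force: [0.4, 0.3, -4.3]
width: 7.9
gripper_force: 59.2
```

```bash
python3 g.py 571.5 153.6 292
```

```text
t 16.15 p [568.3 153.7 255.6] w 7.9 F [ 0.4  0.3 -4.3] gf 59.2 q [-0.6   0.36  0.13  2.15  1.04  0.32 -1.56]
tool axes [[0.121, 0.993, -0.016], [0.842, -0.093, 0.532], [0.526, -0.078, -0.847]]
[571.5 153.6 292. ] shift [ -0.3  22.1 -29.1]
```

carry_out:
  deltas: [0, 0, 0, 0, 0.0065, -0.006, 1, 0, 0, 0, 0, 0.0051, -0.0078, 1, 0, 0, 0, 0, 0.0051, -0.0078, 1, 0, 0, 0, 0, 0.0051, -0.0078, 1, 0, 0, 0, 0, 0, 0, 1]

```text
clock: 16.77
eef_pos: [571.8, 154.2, 292.9]
tool_rot: [2.579, 0.015, 1.45]
force: [-0.2, 0.1, -4.4]
width: 8.1
gripper_force: 59.3
```

```bash
python3 g.py 571.5 153.6 296 440 168 296
```

```text
t 16.77 p [571.8 154.2 292.9] w 8.1 F [-0.2  0.1 -4.4] gf 59.3 q [-0.52  0.3   0.02  2.09  0.88  0.42 -1.37]
tool axes [[0.121, 0.993, -0.015], [0.841, -0.094, 0.533], [0.528, -0.077, -0.846]]
[571.5 153.6 296. ] shift [-0.6  1.5 -2.7]
[440. 168. 296.] shift [  -1.6 -111.9  -70.5]
```

carry_out:
  deltas: [0, 0, 0, 0, -0.006, -0.009, 1, 0, 0, 0, 0, -0.0142, -0.009, 1, 0, 0, 0, 0, -0.0142, -0.009, 1, 0, 0, 0, 0, -0.0142, -0.009, 1, 0, 0, 0, 0, -0.0142, -0.009, 1, 0, 0, 0, 0, -0.0142, -0.009, 1, 0, 0, 0, 0, -0.0142, -0.009, 1]

```text
clock: 17.65
eef_pos: [461.5, 167.6, 297.8]
tool_rot: [2.578, 0.015, 1.45]
force: [-0.6, -0.9, -3.9]
width: 8.3
gripper_force: 59.2
```

```bash
python3 g.py 470 50 300 510 -180 300
```

```text
t 17.65 p [461.5 167.6 297.8] w 8.3 F [-0.6 -0.9 -3.9] gf 59.2 q [-0.71  0.17  0.02  2.28  0.98  0.49 -1.65]
tool axes [[0.12, 0.993, -0.015], [0.84, -0.094, 0.534], [0.529, -0.077, -0.845]]
[470.  50. 300.] shift [-115.7   19.4   11.7]
[ 510. -180.  300.] shift [-223.5   55.2   38.9]
```

carry_out:
  deltas: [0, 0, 0, -0.029, 0.0049, 0.003, 1, 0, 0, 0, -0.029, 0.0049, 0.003, 1, 0, 0, 0, -0.029, 0.0049, 0.003, 1, 0, 0, 0, -0.029, 0.0049, 0.003, 1, 0, 0, 0, -0.028, 0.0069, 0.0049, 1, 0, 0, 0, -0.028, 0.0069, 0.0049, 1, 0, 0, 0, -0.028, 0.0069, 0.0049, 1, 0, 0, 0, -0.028, 0.0069, 0.0049, 1, 0, 0, 0, -0.028, 0.0069, 0.0049, 1, 0, 0, 0, -0.028, 0.0069, 0.0049, 1, 0, 0, 0, -0.028, 0.0069, 0.0049, 1, 0, 0, 0, -0.028, 0.0069, 0.0049, 1]

```text
clock: 19.15
eef_pos: [503.2, -136.2, 296.8]
tool_rot: [2.586, 0.021, 1.45]
force: [0.2, 0.3, -4.8]
width: 7.8
gripper_force: 59.3
```

```bash
python3 g.py
python3 - <<'E'
from h import *
from scipy.spatial.transform import Rotation as Ro
s=ctrl.read_state();R=Ro.from_euler('xyz',s['tool_rot'])
print('turn for world +15 about z, in tool deg',np.degrees(R.inv().apply([0,0,np.radians(15)])).round(2))
im=ctrl.get_image('scene');t=ctrl.get_image('top')
a=cv2.resize(im[130:310,100:340,::-1],(400,300));b=cv2.resize(t[130:310,180:420,::-1],(400,300))
cv2.imwrite('pics/s6.png',np.clip(cv2.resize(np.hstack([a,b]),(800,300))*1.4,0,255).astype(np.uint8))
E
```

```text
t 19.15 p [ 503.2 -136.2  296.8] w 7.8 F [ 0.2  0.3 -4.8] gf 59.3 q [ 1.01  0.25 -0.92  2.26  0.91  0.25 -0.8 ]
tool axes [[0.12, 0.993, -0.021], [0.845, -0.092, 0.528], [0.522, -0.081, -0.849]]
turn for world +15 about z, in tool deg [ -0.31   7.91 -12.74]
```

View pics/s6.png

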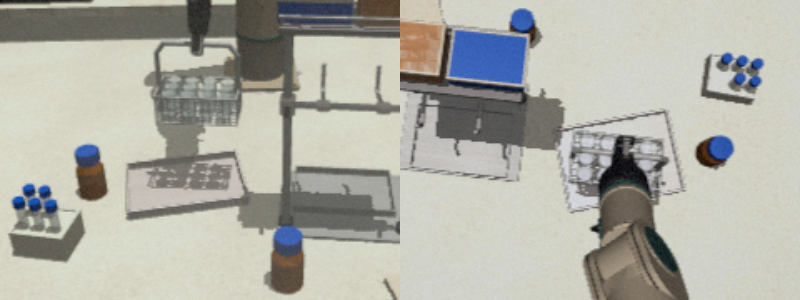

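The view shows the basket hanging level over the empty tray, clear of the stand. The moved bottle stands upright outside the tray at (90,170) in the scene half.

carry_out:
  deltas: [0, 0, 0, -0.0095, 0.0038, 0.0046, 1, 0, 0, 0, -0.0095, 0.0038, 0.0046, 1, 0, 0, 0, -0.0095, 0.0038, 0.0046, 1, 0, 0, 0, -0.0095, 0.0038, 0.0046, 1, 0, 0, 0, 0, 0, 0, 1, 0, 0, 0, 0, -0.0053, 0.0085, 1, 0, 0, 0, 0, -0.0053, 0.0085, 1, 0, 0, 0, 0, -0.0053, 0.0085, 1]

```text
clock: 20.25
eef_pos: [522.6, -175.9, 260.6]
tool_rot: [2.583, 0.019, 1.451]
force: [0.2, -0.5, -2.8]
width: 7.9
gripper_force: 59.3
```

```bash
python3 g.py 521 -176.5 200 521 -176.5 146
```

```text
t 20.25 p [ 522.6 -175.9  260.6] w 7.9 F [ 0.2 -0.5 -2.8] gf 59.3 q [ 1.    0.38 -0.87  2.25  1.31  0.24 -1.1 ]
tool axes [[0.119, 0.993, -0.019], [0.843, -0.091, 0.53], [0.524, -0.08, -0.848]]
[ 521.  -176.5  200. ] shift [  0.4 -33.4  50.6]
[ 521.  -176.5  146. ] shift [  1.1 -28.6  45.8]
```

carry_out:
  deltas: [0, 0, 0, 0, -0.0083, 0.0126, 1, 0, 0, 0, 0, -0.0083, 0.0126, 1, 0, 0, 0, 0, -0.0083, 0.0126, 1, 0, 0, 0, 0, -0.0083, 0.0126, 1, 0, 0, 0, 0, 0, 0, 1]

```text
clock: 20.88
eef_pos: [520.3, -176.5, 199.3]
tool_rot: [2.586, 0.017, 1.451]
force: [0.3, -0.8, -4.2]
width: 8.1
gripper_force: 59.3
```

```bash
python3 g.py 521 -176.5 150
```

```text
t 20.88 p [ 520.3 -176.5  199.3] w 8.1 F [ 0.3 -0.8 -4.2] gf 59.3 q [ 0.98  0.54 -0.91  2.32  1.92  0.37 -1.68]
tool axes [[0.119, 0.993, -0.017], [0.844, -0.092, 0.528], [0.522, -0.077, -0.849]]
[ 521.  -176.5  150. ] shift [  0.9 -25.4  42.2]
```

carry_out:
  deltas: [0, 0, 0, 0.0002, -0.0063, 0.0106, 1, 0, 0, 0, 0.0002, -0.0063, 0.0106, 1, 0, 0, 0, 0.0002, -0.0063, 0.0106, 1, 0, 0, 0, 0.0002, -0.0063, 0.0106, 1, 0, 0, 0, 0, 0, 0, 1]

```text
clock: 21.5
eef_pos: [521.8, -177.5, 150.8]
tool_rot: [2.585, 0.019, 1.45]
force: [0.1, -0.4, -4.1]
width: 7.5
gripper_force: 59.3
```

```bash
python3 g.py 521 -176.5 139
python3 - <<'E'
from h import *
im=ctrl.get_image('scene');t=ctrl.get_image('top')
a=cv2.resize(im[170:280,140:270,::-1],(400,338));b=cv2.resize(t[170:280,250:380,::-1],(400,338))
cv2.imwrite('pics/s7.png',np.clip(np.hstack([a,b])*1.4,0,255).astype(np.uint8))
E
```

```text
t 21.5 p [ 521.8 -177.5  150.8] w 7.5 F [ 0.1 -0.4 -4.1] gf 59.3 q [ 0.99  0.7  -0.97  2.36  2.11  0.55 -1.82]
tool axes [[0.12, 0.993, -0.019], [0.844, -0.092, 0.528], [0.523, -0.079, -0.849]]
[ 521.  -176.5  139. ] shift [ 1.1 -7.   9.5]
```

View pics/s7.png

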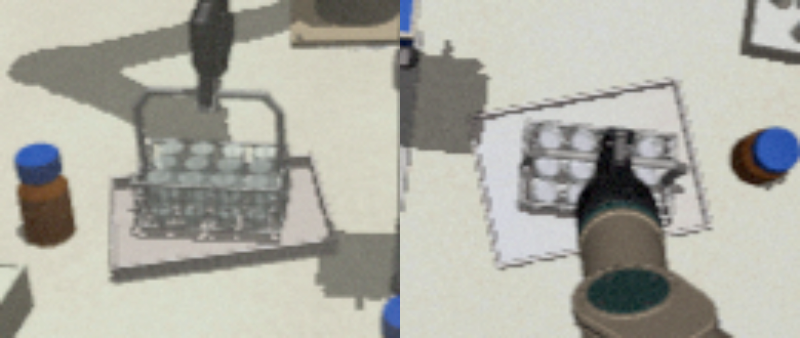

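The view shows the basket level, just above the tray floor and inside the rim on all sides. The bottle stands clear on the left.

carry_out:
  deltas: [0, 0, 0, 0.0008, -0.0035, 0.0046, 1, 0, 0, 0, 0, -0.003, 0.0042, 1, 0, 0, 0, 0, 0, 0, 1]

```text
clock: 21.98
eef_pos: [520.8, -176.9, 139.6]
tool_rot: [2.584, 0.019, 1.45]
force: [-0.2, -0.7, -4.1]
width: 8.0
gripper_force: 59.3
```

carry_out:
  deltas: [0, 0, 0, 0, -0.001, 0.0017, 1, 0, 0, 0, 0, 0, 0, 1]

```text
clock: 22.22
eef_pos: [521.2, -177.1, 138.1]
tool_rot: [2.584, 0.02, 1.45]
force: [-0.2, 0.0, -3.1]
width: 7.3
gripper_force: 59.3
```

carry_out:
  deltas: [0, 0, 0, 0, -0.001, 0.0015, 1, 0, 0, 0, 0, 0, 0, 1]

```text
clock: 22.48
eef_pos: [521.4, -177.7, 136.6]
tool_rot: [2.583, 0.021, 1.45]
force: [-0.2, -1.9, -1.9]
width: 8.0
gripper_force: 59.6
```

carry_out:
  deltas: [0, 0, 0, 0, -0.001, 0.0015, 1, 0, 0, 0, 0, 0, 0, 1]

```text
clock: 22.72
eef_pos: [522.8, -178.9, 136.5]
tool_rot: [2.579, 0.024, 1.449]
force: [-4.1, -3.0, 10.3]
width: 7.4
gripper_force: 60.7
```

carry_out:
  deltas: [0, 0, 0, 0, 0.0005, -0.0008, 1, 0, 0, 0, 0, 0, 0, 0.7, 0, 0, 0, 0, 0, 0, 0.4, 0, 0, 0, 0, 0, 0, 0, 0, 0, 0, 0, 0, 0, -0.2, 0, 0, 0, 0, 0, 0, -0.2, 0, 0, 0, 0, 0, -0.015, -0.2, 0, 0, 0, 0, 0, -0.03, -0.2, 0, 0, 0, 0, 0, -0.03, -0.2, 0, 0, 0, 0, 0, -0.03, -0.2, 0, 0, 0, 0, 0, 0, -0.2]

```text
clock: 24.1
eef_pos: [465.9, -169.4, 226.3]
tool_rot: [2.581, 0.024, 1.45]
force: [0.0, -0.4, 0.5]
width: 51.2
gripper_force: 0.0
```

```bash
python3 g.py
python3 - <<'E'
from h import *
im=ctrl.get_image('scene');t=ctrl.get_image('top')
a=cv2.resize(im[170:280,140:270,::-1],(400,338));b=cv2.resize(t[170:280,250:380,::-1],(400,338))
cv2.imwrite('pics/s8.png',np.clip(np.hstack([a,b])*1.4,0,255).astype(np.uint8))
E
```

```text
t 24.1 p [ 465.9 -169.4  226.3] w 51.2 F [ 0.  -0.4  0.5] gf 0.0 q [ 1.1   0.41 -0.97  2.42  1.93  0.3  -1.71]
tool axes [[0.121, 0.992, -0.024], [0.842, -0.09, 0.531], [0.525, -0.084, -0.847]]
```

View pics/s8.png

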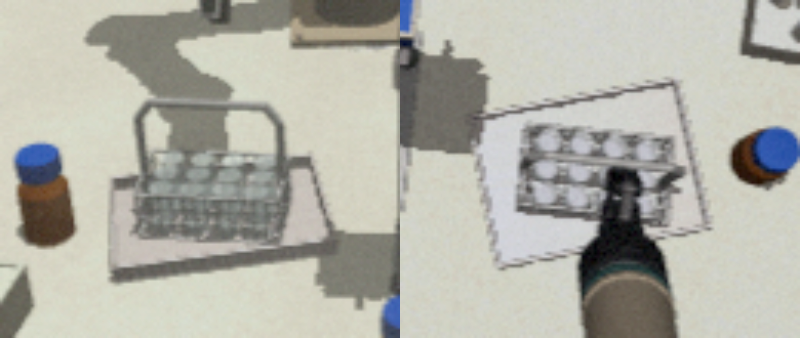

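The view shows the basket standing flat inside the tray with its handle upright. The gripper is clear and the bottle is upright on the bench.

```bash
python3 -c "
from cell import ctrl
print(ctrl.finish_job())"
```

```text
the job is handed in; nothing more can be done
None
```

The job is handed in (no verdict came back): by the last pictures the bottle stands upright on the bench outside the tray, the basket is off the hooks and stands flat in the tray, and the robot is clear.

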